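# Rub down a carton label and aim the label reader at it

### The arm

A 6-joint arm with a two-finger parallel gripper is mounted at the origin on the work surface. World frame = base frame: x ahead of the robot, y to its left, z up, the work surface at z = 0. Lengths are in m, angles in rad, forces in N, time in s.
With the tool pointing down it reaches from about 0.25 to 0.775 m from the base axis. Payload 4 kg.
Tool frame: the origin (TCP) lies midway between the tips of the shut fingers; the grasp point (between the pads) lies 19 mm behind it; z points along the fingers, y is the line along which they close (so a half turn about z gives the same grasp; the last joint's range is limited). The gripper opens to 94 mm and grips with 3 to 60 N. Pads are 16 mm wide; open, the fingers measure 119 mm over their backs; the gripper's body (75 mm by 177 mm) begins 78 mm behind the grasp point.
Start: joints at [-1.399, 0.087, 1.371, -0, 1.684, -0.103], TCP at [0.149, -0.529, 0.206] pointing down, gripper open.
Joint ranges: [-3.1, 3.1], [-0.76, 2.03], [0.27, 2.55], [-1.08, 4.22], [0.17, 2.65], [-2.57, 2.57]. Speed limits (rad/s): [2.79, 2.79, 3.14, 3.14, 3.14, 3.14].

### API

Orientations are given as [roll, pitch, yaw] about the fixed x, y, z axes, in that order (R = Rz(yaw) Ry(pitch) Rx(roll)).
In Python, from bench import robot gives the robot as it stands. The module is installed in compiled form; this text tells all that it offers.
- The arm moves only by the tool arm_command, never from a script. Its argument "targets" is a list of rows, each a list of 4 numbers: the shift along the world's x, y, z as a fraction of full scale, then the turn about the world's z as a fraction of full scale. A call has 1 to 8 rows; each row is the pose to reach, as a shift and turn from the pose commanded when the call began; what a row does not reach only later rows make up. Full scale, the value 1, is 0.5 m for a shift and 120 degrees for a turn. A row lasts 1/12 s, in which the tool goes at most 41.7 mm and 7.16 degrees, less where a joint would pass 70% of its speed; a pose out of reach is approached as far as the arm can. A call with a number of a shift or a turn outside -1 to 1 is refused whole. A call with a gripper value outside its range is refused whole. "claw" is the closure, from 0 (fully open) to 1 (shut), set as the call begins (left out, the last holds). The fingers move at their own pace and stop on an object; the grip force is fixed at half the most. Time passes only in rows, so rows that repeat a pose let the fingers close. It gives the time, the measured TCP pose, the force, the opening and the grip force at its end, in the units of the state.
- robot.get_obs(): the state, without advancing time (a new reading comes with each control period).
- robot.snapshot(name): name is "scene" or "side" or "wrist"; returns the picture (384x512x3 uint8, red, green, blue); there is no depth.
- robot.camera_info(name): a dict with "vfov" (degrees; the focal length in pixels is half the picture's height over the tangent of half this angle, whatever the lens; pixels are square), "cx", "cy" (the principal point, pixels), "extrinsics" (4x4, takes a point from camera to world coordinates); the wrist camera has in their place "T_tool_cam" (4x4, takes a point from camera to tool coordinates, whose origin is the TCP and whose axes are the flange's). Camera axes: x right, y up, looking along -z (the intrinsics and any distortion apply to the point x, -y, -z); pixel columns grow to the right and rows downward; lengths in m; the calibration is good to about 2 mm. The wrist camera is an equidistant fisheye: a pixel r from the principal point sees the ray r / f radians off the axis. A picture is of the moment at which its call begins: read the wrist's pose just before it. camera_info takes no time and is no camera call.
- robot.close_job(): hands the job in; it is judged then, once.
The state is a dict: "time": time; "joint_positions": joint angles; "qvel": joint speeds; "joint_torque": joint torques, N m; "tool_pos": TCP position; "ee_rot": TCP orientation; "wrist_force": force on the tool from outside, world axes, zero at the start; "wrist_torque": the same for the moment, N m; "width": finger opening in m; "finger_force": force on a finger pad.
Only numpy, scipy, OpenCV 4.12 (cv2) and the standard library are available. Lean on these libraries where they do the work, as an engineer would, in place of code of your own. Each camera call takes 0.05 s, during which the arm holds its last target. There are 200 camera calls.

### The job

Rub down the label on the flat carton on the mat with the wooden rubbing block: hold the block's long side across the label, start at the label's barred end and slide along its middle line to the plain end, with the foam sole squeezed about halfway in, not jammed down hard, the whole way. Then set the block back flat in its grey tray and let go of it. Last, swivel and tilt the label reader's head so that its lens points straight at the middle of the label, without shoving any of the other things on the bench about.

Things in the scene. Friction and masses are not known exactly. Their poses are not given: they have to be found in the camera images.
- carton: flat brown cardboard carton, 160 (x) x 240 (y) x 70 high (z), heavy, does not move; origin at the centre of its underside
- label (a point): middle of the white paper label on the carton's top face (70 mm above the bench). The label is 70 (x) x 150 mm (y) and flat on the top; black bars cover about 45 mm of its length at the +y end (barred end), the -y end is plain. Axes as the carton, z up
- block: loose wooden rubbing block with a black foam sole, standing sole down in its tray at the start; 0.18 kg. Origin at the centre of the sole's underside (sole uncompressed); long side along y. Sole 40 (x) x 100 (y) mm, z 0 to 20; base board 44 x 104, z 20 to 30; above it the rib to hold, 26 (x) x 80 (y), z 30 to 75
- sole (a joint): how far the block's foam sole is pressed in, m: 0 to 0.008; it takes 2 N at 0 and 1 N more for each mm, then it is hard
- tray: grey shallow open tray fixed to the bench, the block's place: 70 (x) x 130 (y) x 14 mm high, walls 4 and floor 4 mm thick; origin at the centre of its underside, so the block's origin is 4 mm above it when parked. It stands in front of the carton's left or right side
- reader: fixed round stand (foot 110 mm wide, post 26 mm) of the label reader, behind the carton to the left or right; origin at the centre of its foot, on the swivel axis; height of the whole reader about 300 mm
- swivel (a joint): turn of the reader's aluminium fork (166 mm wide between z 138 and 222 mm) about the upright post, rad, counterclockwise from above; at 0 the lens looks along the stand's own -x; -1.5 to 1.5; stiff, stays where it is left (0.15 N m)
- tilt (a joint): nod of the reader's head in the fork about the level axis through point pivot, rad: 0 head upright and lens level, positive lens dips and the top leans forward by that angle; -0.2 to 1.15; stiff, balanced, stays where it is left (0.22 N m)
- pivot (a point): centre of the reader's head, on both the swivel and the tilt axis, 210 mm above the bench; turns with the head. The head is a flat grey panel 22 thick (x) x 134 wide (y) x 90 high (z). The lens looks along this frame's -x, on the line through this point; z points up the panel to the tab
- tab (a point): grip point in the black flat tab on top of the head, 69 mm from pivot along the head's z. Tab 14 thick (x) x 60 wide (y), from 45 to 91 mm above pivot along the head's z. Axes as pivot
- printer: grey and black label printer, fixed, 140 x 140 x 118 mm; origin at the centre of its underside; on the other side from the reader
- spool: wire spool standing flat, 90 mm across, 60 high, origin at the centre of its underside; not to be moved
- can: upright metal can, 54 mm across, 150 high, behind the carton; origin under its centre; not to be moved
- screwdriver: red screwdriver, 190 mm long along its x, lying behind the carton; origin under its middle; not to be moved
- tape: cardboard tape core standing on its flat side, 90 mm across, 45 high, on the left; origin under its centre; not to be moved
- parts_box: small cardboard box 90 x 70 x 50 high, on the right; origin under its centre; not to be moved
- jar: small jar with steel cap, 48 mm across, 55 high, left of the carton; origin under its centre; not to be moved
Not all that is in view belongs to the job. What is shaped like the block but turquoise is not meant.

How it is judged:
On the way, in this order (a step that is already met when the one before it is completed fails the run):
1. the block is pressed on the label's barred end (its centre 40 mm or more from the label's middle), across it (y of block in the frame of label between 0.04 and 0.075 m and x of block in the frame of label between -0.018 and 0.018 m and angle between the y axis of block and the x axis of label, either way round below 0.3 rad and contact force between block and carton above 3 N), for 0.05 s.
2. still pressed, a third of the way (y of block in the frame of label between 0.013 and 0.037 m and x of block in the frame of label between -0.018 and 0.018 m and angle between the y axis of block and the x axis of label, either way round below 0.3 rad and contact force between block and carton above 3 N), for 0.02 s.
3. still pressed, at the middle (y of block in the frame of label between -0.012 and 0.012 m and x of block in the frame of label between -0.018 and 0.018 m and angle between the y axis of block and the x axis of label, either way round below 0.3 rad and contact force between block and carton above 3 N), for 0.02 s.
4. still pressed, two thirds of the way (y of block in the frame of label between -0.037 and -0.013 m and x of block in the frame of label between -0.018 and 0.018 m and angle between the y axis of block and the x axis of label, either way round below 0.3 rad and contact force between block and carton above 3 N), for 0.02 s.
5. still pressed at the plain end (40 mm or more past the middle) (y of block in the frame of label between -0.075 and -0.04 m and x of block in the frame of label between -0.018 and 0.018 m and angle between the y axis of block and the x axis of label, either way round below 0.3 rad and contact force between block and carton above 3 N), for 0.05 s.
6. the block lies flat in its tray, released (horizontal distance between block and tray below 0.015 m and z of block in the frame of tray below 0.009 m and angle between block's own z axis and vertical below 0.08 rad and linear speed of block below 0.02 m/s and contact force between the fingers and block below 0.1 N), for 0.2 s.
7. the reader's lens points at the label's middle (y of label in the frame of pivot between -0.025 and 0.025 m and z of label in the frame of pivot between -0.025 and 0.025 m and x of label in the frame of pivot below -0.05 m), for 0.2 s.
At the end, for the whole second after the job is handed in: the lens axis passes within 25 mm of the label's middle to the side and 25 mm up or down, head at rest; the block stands flat in its tray within 15 mm of the tray's middle, released and at rest; the other things have moved less than 30 mm (all of step 6 and all of step 7 and velocity of joint swivel between -0.05 and 0.05 rad/s and velocity of joint tilt between -0.05 and 0.05 rad/s); the robot touches nothing.
It fails at once if the carton is pressed with more than 25 N through the block (contact force between block and carton above 25 N).
It fails at once if another thing on the bench is moved 30 mm or more (distance of any of spool, can, screwdriver, tape, parts_box, jar from where it was at the start of the episode above 0.03 m).
It also fails if it takes over 64 s, if anything falls off the work surface, if the arm or the gripper's body presses on something with over 40 N, if the wrist force passes 120 N, or if a joint passes its speed limit or range.

## Working session

There is one attempt and no reset: what is moved stays moved. The work goes in short steps, Python scripts to look and compute and a tool call to move; the robot and the scene stay as the last step left them, time stands still between calls to the robot, and variables do not carry over. Pictures are saved under pics/ and viewed, at most 10 in all, crops included, and the job is handed in when it is done.

Besides the shell and the picture viewer there is one more tool, called after "Request:" as name(argument=value, ...), one argument or row to a line, values as JSON. arm_command: Moves the arm, as the interface text tells. Shift numbers are shares of 0.5 m and turn numbers shares of 120 degrees, none past 1 either way. Its arguments: {"type":"object","properties":{"targets":{"type":"array"},"claw":{"type":"number"}},"required":["targets"]}

```bash
mkdir -p pics; cat > h.py <<'E'
import numpy as np, cv2
from bench import robot
def snap(n,f):
    im=robot.snapshot(n); cv2.imwrite('pics/'+f,im[:,:,::-1]); return im
def cam(n):
    c=robot.camera_info(n); f=192/np.tan(np.radians(c['vfov'])/2); return c,f
def ray(n,u,v):
    c,f=cam(n); E=np.array(c['extrinsics']); d=np.array([(u-c['cx'])/f,-(v-c['cy'])/f,-1]); d=E[:3,:3]@d
    return E[:3,3],d/np.linalg.norm(d)
def onz(n,u,v,z):
    o,d=ray(n,u,v); return (o+d*(z-o[2])/d[2]).round(4)
def proj(n,p):
    c,f=cam(n); E=np.array(c['extrinsics']); q=E[:3,:3].T@(np.array(p)-E[:3,3]); return c['cx']+f*q[0]/-q[2], c['cy']-f*q[1]/-q[2]
E
python3 - <<'E'
from h import *
a=snap('scene','s.png');b=snap('side','d.png')
for n in('scene','side'):
    print({k:np.round(v,3).tolist() if k=='extrinsics' else v for k,v in robot.camera_info(n).items()})
print(robot.get_obs())
E
```

```text
{'vfov': 44.209846368097956, 'cx': 259.08277906701306, 'cy': 196.23367051780653, 'extrinsics': [[0.465, -0.664, 0.585, 1.41], [0.885, 0.342, -0.316, -0.479], [0.01, 0.665, 0.747, 1.304], [0.0, 0.0, 0.0, 1.0]]}
{'vfov': 55.80681121714559, 'cx': 249.2175219387218, 'cy': 185.58219366818201, 'extrinsics': [[-0.769, 0.44, -0.463, -0.004], [-0.639, -0.521, 0.566, 0.623], [0.007, 0.731, 0.682, 0.91], [0.0, 0.0, 0.0, 1.0]]}
{'time': 0.1, 'joint_positions': array([-1.39910202e+00,  8.79180073e-02,  1.37208156e+00,  4.62536480e-06,
        1.68363326e+00, -1.03095897e-01]), 'qvel': array([-0.00048437, -0.00189449, -0.00351262, -0.00075581,  0.00025246,
       -0.00045667]), 'joint_torque': array([ 1.56365681e-03, -3.41251087e+01, -3.03305376e+01,  7.18959561e-02,
        3.03834002e-02, -9.49014452e-05]), 'tool_pos': array([ 0.14915346, -0.52887179,  0.20441201]), 'ee_rot': array([-3.13956379e+00, -2.14533523e-04,  2.74790505e-01]), 'wrist_force': array([ 0.10634616, -0.45003804, -0.98009842]), 'wrist_torque': array([ 0.01387179, -0.00561831, -0.03208702]), 'finger_force': 0.0, 'width': 0.09415247482198173}
```

View pics/s.png

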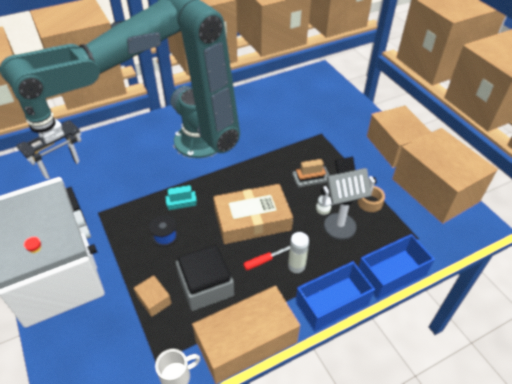

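View pics/d.png

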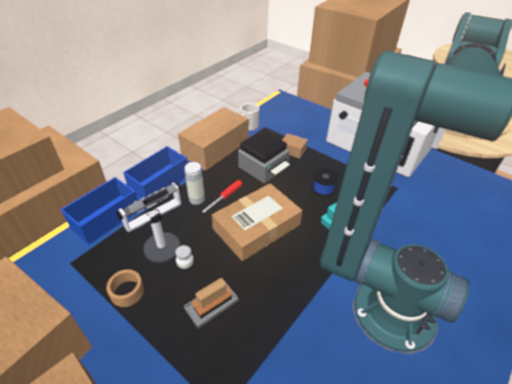

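The scene view shows the wooden block in its grey tray at (312,172), the turquoise look-alike at (181,197), the carton with its label at (253,210) and the reader at (345,195). The side view shows the block at (212,298), the label at (258,212) and the reader at (152,220).

The block could be confused with:
- the turquoise block at scene (181,197)
- the parts box at (152,295)
- the wooden block at (312,172), which I choose: wood with a dark sole, in the grey tray

I'll check that choice in a close crop.

```bash
python3 - <<'E'
import cv2,numpy as np
s=cv2.imread('pics/s.png');d=cv2.imread('pics/d.png')
def c(i,x,y): return cv2.resize(i[y:y+75,x:x+100],(400,300),interpolation=cv2.INTER_CUBIC)
cv2.imwrite('pics/m.png',np.vstack([np.hstack([c(s,205,175),c(s,285,145)]),np.hstack([c(d,208,180),c(d,165,265)])]))
E
```

```text
(no output)
```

View pics/m.png

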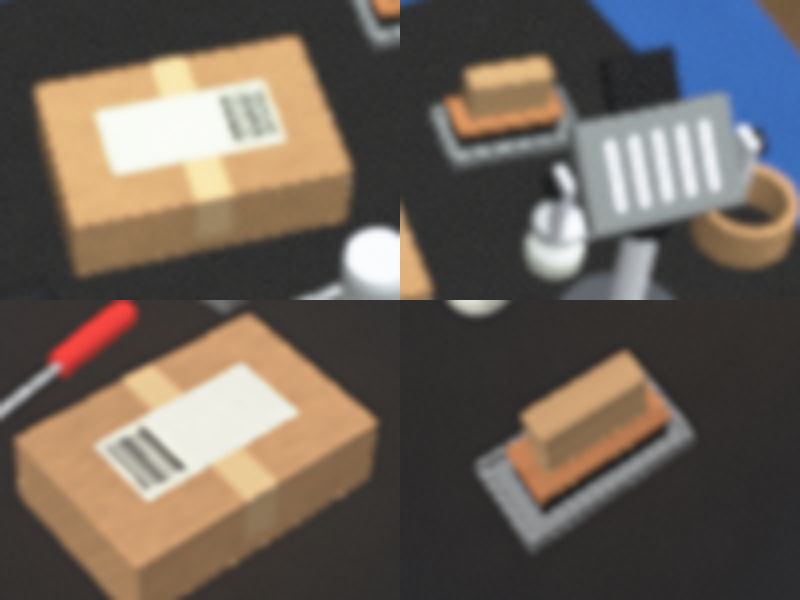

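The crops confirm the choice: the right-hand panels show a wooden rib and base on a black sole, in the grey tray. The label's bars are at its right end in the scene view and its lower left end in the side view. Next I'll cast rays onto the known heights.

```bash
python3 - <<'E'
from h import *
def quad(n,ox,oy,pts,z,t):
    P=np.array([onz(n,ox+(x+.5)/4-.5,oy+(y+.5)/4-.5,z)[:2] for x,y in pts])
    (c,s,_)=cv2.minAreaRect(P.astype(np.float32)*1000)[0:3]
    e=P[1]-P[0]+P[2]-P[3]; print(t,n,'c',P.mean(0).round(4),'ang of edge0-1',np.degrees(np.arctan2(e[1],e[0])).round(1),'len',np.linalg.norm(P-np.roll(P,-1,0),axis=1).round(3))
quad('scene',205,175,[(95,108),(265,78),(287,147),(112,175)],.07,'label plain->bar')
quad('side',208,180,[(240,62),(95,145),(148,200),(299,110)],.07,'label plain->bar')
quad('scene',285,145,[(63,70),(148,56),(153,77),(72,92)],.079,'rib')
quad('side',165,265,[(120,115),(228,49),(248,82),(145,140)],.079,'rib')
quad('scene',205,175,[(35,85),(300,35),(352,168),(75,225)],.07,'carton')
quad('side',208,180,[(250,15),(15,140),(140,270),(377,125)],.07,'carton')
# tray outline rim
for p in [(75,163),(135,250),(292,132)]: print('tray side',onz('side',165+(p[0]+.5)/4-.5,265+(p[1]+.5)/4-.5,.007))
# foot & post of reader
for n,uv in (('scene',(340,226)),('side',(162,247))): print('foot',n,onz(n,*uv,.005))
for nm,z,a,b in (('can',.15,(300,240),(194,168)),('jar',.055,(323,200),(184,252)),('spool',.06,(163,229),(324,176)),('tape',.045,(372,194),(125,283)),('printer',.118,(205,262),(264,140))):
    print(nm,onz('scene',*a,z),onz('side',*b,z))
E
```

```text
label plain->bar scene c [4.737e-01 1.000e-04] ang of edge0-1 75.2 len [0.152 0.081 0.151 0.076]
label plain->bar side c [0.4715 0.0021] ang of edge0-1 78.1 len [0.149 0.069 0.152 0.071]
rib scene c [0.3948 0.2895] ang of edge0-1 76.5 len [0.083 0.028 0.079 0.03 ]
rib side c [0.3871 0.2954] ang of edge0-1 -105.2 len [0.082 0.029 0.075 0.025]
carton scene c [0.4736 0.0015] ang of edge0-1 77.3 len [0.241 0.158 0.238 0.159]
carton side c [0.4678 0.0052] ang of edge0-1 77.3 len [0.239 0.16  0.235 0.159]
tray side [0.4428 0.3516 0.007 ]
tray side [0.3684 0.3683 0.007 ]
tray side [0.346  0.2405 0.007 ]
foot scene [0.6455 0.2565 0.005 ]
foot side [0.6391 0.2597 0.005 ]
can [0.72   0.0362 0.15  ] [0.7023 0.043  0.15  ]
jar [0.5508 0.2406 0.055 ] [0.5412 0.2508 0.055 ]
spool [ 0.4191 -0.3037  0.06  ] [ 0.4027 -0.2922  0.06  ]
tape [0.6005 0.4188 0.045 ] [0.5937 0.4195 0.045 ]
printer [ 0.6403 -0.2437  0.118 ] [ 0.6505 -0.2605  0.118 ]
```

Request:
arm_command(
  targets=[
    [0.24,0.6,0.1,0.475],
    [0.24,0.6,0.1,0.475],
    [0.24,0.6,0.1,0.475],
    [0.24,0.6,0.1,0.475],
    [0.24,0.6,0.1,0.475],
    [0.24,0.6,0.1,0.475],
    [0.24,0.6,0.1,0.475],
    [0.24,0.6,0.1,0.475],
  ],
  claw=0,
)

```text
time: 0.77
tool_pos: [0.2694, -0.2269, 0.2557]
ee_rot: [3.141, -0.0, 1.276]
wrist_force: [1.3, -1.0, -0.1]
width: 0.0938
finger_force: 0.0
```

Request:
arm_command(
  targets=[
    [0.2,0.62,0,0.02],
    [0.2,0.62,0,0.02],
    [0.2,0.62,0,0.02],
    [0.2,0.62,0,0.02],
    [0.2,0.62,0,0.02],
    [0.2,0.62,0,0.02],
    [0.2,0.62,0,0.02],
    [0.2,0.62,0,0.02],
  ],
)

```text
time: 1.43
tool_pos: [0.369, 0.0835, 0.2552]
ee_rot: [3.142, -0.0, 1.314]
wrist_force: [0.9, -0.7, 0.1]
width: 0.0946
finger_force: 0.0
```

Request:
arm_command(
  targets=[
    [0.04,0.42,0,0.02],
    [0.04,0.42,0,0.02],
    [0.04,0.42,0,0.02],
    [0.04,0.42,0,0.02],
    [0.04,0.42,0,0.02],
    [0.04,0.42,0,0.02],
    [0.04,0.42,0,0.02],
    [0.04,0.42,0,0.02],
  ],
)

```text
time: 2.1
tool_pos: [0.3889, 0.2902, 0.2549]
ee_rot: [-3.141, 0.002, 1.354]
wrist_force: [-0.0, -0.3, -0.7]
width: 0.0937
finger_force: 0.0
```

```bash
cat >> h.py <<'E'
from scipy.spatial.transform import Rotation as R
def wpose():
    o=robot.get_obs(); c=robot.camera_info('wrist'); T=np.eye(4); T[:3,:3]=R.from_euler('xyz',o['ee_rot']).as_matrix(); T[:3,3]=o['tool_pos']
    return T@np.array(c['T_tool_cam']),c['cx'],c['cy'],192/np.tan(np.radians(c['vfov'])/2)
def wz(W,u,v,z):
    E,cx,cy,f=W; x,y=u-cx,v-cy; r=np.hypot(x,y)+1e-9; t=r/f
    d=E[:3,:3]@np.array([np.sin(t)*x/r,-np.sin(t)*y/r,-np.cos(t)]); return (E[:3,3]+d*(z-E[2,3])/d[2]).round(4)
E
python3 - <<'E'
from h import *
import pickle
W=wpose(); im=snap('wrist','w1.png'); pickle.dump(W,open('w1.pkl','wb'))
print(W[0].round(3),W[1:],robot.get_obs()['tool_pos'],robot.get_obs()['ee_rot'],robot.get_obs()['joint_positions'])
b=cv2.imread('pics/w1.png');cv2.imwrite('pics/w1b.png',cv2.resize(b,(800,600),interpolation=cv2.INTER_CUBIC))
E
```

```text
[[ 0.976  0.209  0.056  0.405]
 [-0.216  0.944  0.251  0.362]
 [-0.    -0.257  0.966  0.435]
 [ 0.     0.     0.     1.   ]] (251.86896877288834, 190.93067446190548, np.float64(297.3186396354542)) [0.38916456 0.28958479 0.25533486] [-3.14152704e+00  9.92195078e-04  1.35251957e+00] [ 5.23280216e-01 -6.18746859e-02  1.42359614e+00 -7.02754858e-04
  1.78058970e+00  7.41410899e-01]
```

View pics/w1b.png

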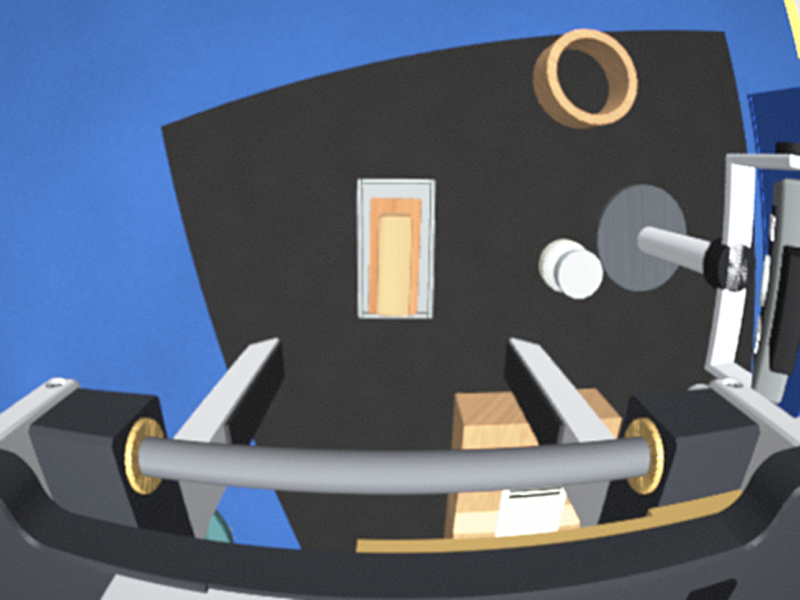

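The wrist view shows the rib top at 800-px corners (381,214)-(416,315), the tray rim at (357,179)-(434,319), the reader foot centred at (642,237), the jar cap at (578,273) and the tape at (586,78).

```bash
python3 - <<'E'
from h import *
import pickle
W=pickle.load(open('w1.pkl','rb'))
def q(pts,z,t):
    P=np.array([wz(W,(x+.5)/1.5625-.5,(y+.5)/1.5625-.5,z)[:2] for x,y in pts]); e=P[1]-P[0]+P[2]-P[3]
    print(t,P.mean(0).round(4),np.degrees(np.arctan2(e[1],e[0])).round(1),np.linalg.norm(P-np.roll(P,-1,0),axis=1).round(3))
q([(381,315),(381,214),(412,214),(416,315)],.079,'rib'); q([(357,319),(357,179),(435,179),(433,319)],.014,'tray')
q([(370,315),(371,197),(421,197),(419,315)],.034,'base')
w=lambda x,y,z:print(wz(W,(x+.5)/1.5625-.5,(y+.5)/1.5625-.5,z))
w(642,237,.008);w(599,237,.008);w(686,237,.008);w(578,273,.055);w(586,78,.045)
w(736,160,.222);w(715,370,.222)
E
```

```text
rib [0.3928 0.2952] 78.7 [0.081 0.024 0.081 0.028]
tray [0.3918 0.297 ] 77.1 [0.131 0.07  0.131 0.072]
base [0.3909 0.2944] 76.8 [0.106 0.043 0.106 0.044]
[0.6412 0.2601 0.008 ]
[0.5914 0.269  0.008 ]
[0.6982 0.2503 0.008 ]
[0.5462 0.2512 0.055 ]
[0.59   0.4199 0.045 ]
[0.5939 0.3433 0.222 ]
[0.5719 0.2215 0.222 ]
```

Request:
arm_command(
  targets=[
    [0.006,0.011,-0.08,0],
    [0.006,0.011,-0.16,0],
    [0.006,0.011,-0.24,0],
    [0.006,0.011,-0.3,0],
    [0.006,0.011,-0.36,0],
    [0.006,0.011,-0.4,0],
    [0.006,0.011,-0.42,0],
    [0.006,0.011,-0.42,0],
  ],
)

```text
time: 2.82
tool_pos: [0.391, 0.2937, 0.0434]
ee_rot: [-3.138, 0.003, 1.351]
wrist_force: [-0.5, -0.3, 0.9]
width: 0.0939
finger_force: 0.0
```

Request:
arm_command(
  targets=[
    [0,0,0,0],
    [0,0,0,0],
    [0,0,0,0],
    [0,0,0,0],
    [0,0,0,0],
    [0,0,0,0],
    [0,0,0,0],
    [0,0,0,0],
  ],
  claw=1,
)

```text
time: 3.48
tool_pos: [0.3922, 0.2962, 0.0456]
ee_rot: [3.141, -0.0, 1.354]
wrist_force: [0.1, -0.4, 0.1]
width: 0.044
finger_force: 0.0
```

Request:
arm_command(
  targets=[
    [0,0,0,0],
    [0,0,0,0],
    [0,0,0,0],
    [0,0,0,0],
    [0,0,0,0],
    [0,0,0,0],
    [0,0,0,0],
  ],
)

```text
time: 4.07
tool_pos: [0.392, 0.2961, 0.0454]
ee_rot: [-3.141, 0.0, 1.353]
wrist_force: [0.1, -0.0, 1.0]
width: 0.026
finger_force: 29.9
```

Request:
arm_command(
  targets=[
    [0,0,0.06,0],
    [0,0,0.14,0],
    [0,0,0.22,0.05],
    [0.03,-0.07,0.25,0.11],
    [0.06,-0.15,0.25,0.17],
    [0.09,-0.23,0.25,0.23],
    [0.12,-0.31,0.25,0.29],
    [0.15,-0.39,0.25,0.35],
  ],
)

```text
time: 4.73
tool_pos: [0.4571, 0.1286, 0.1703]
ee_rot: [3.141, 0.001, 2.007]
wrist_force: [1.0, 0.6, -1.1]
width: 0.0256
finger_force: 29.9
```

Request:
arm_command(
  targets=[
    [0.018,-0.047,0,0.06],
    [0.035,-0.095,0,0.12],
    [0.035,-0.095,0,0.18],
    [0.035,-0.095,0,0.24],
    [0.035,-0.095,0,0.3],
    [0.035,-0.095,0,0.36],
    [0.035,-0.095,0,0.4],
    [0.035,-0.095,0,0.4],
  ],
)

```text
time: 5.4
tool_pos: [0.4742, 0.0824, 0.1699]
ee_rot: [-3.141, -0.0, 2.84]
wrist_force: [0.4, 0.1, -1.5]
width: 0.0257
finger_force: 29.9
```

```bash
python3 - <<'E'
from h import *
import pickle
W=wpose(); snap('wrist','w2.png'); pickle.dump(W,open('w2.pkl','wb'));d=snap('side','d2.png')
o=robot.get_obs();print(o['tool_pos'],o['ee_rot'],o['joint_positions'],o['wrist_force'])
b=cv2.imread('pics/w2.png');cv2.imwrite('pics/w2b.png',np.vstack([cv2.resize(b,(800,600))[100:400],cv2.resize(d[170:290,110:430,::-1],(800,300))]))
E
```

```text
[0.47412929 0.08262329 0.17003908] [-3.14126550e+00 -3.85197302e-04  2.83679943e+00] [ 5.47787074e-02 -5.65700583e-02  1.58652209e+00 -1.70834040e-04
  1.61211630e+00 -1.21123147e+00] [ 0.06195766  0.26800045 -1.72989644]
```

View pics/w2b.png

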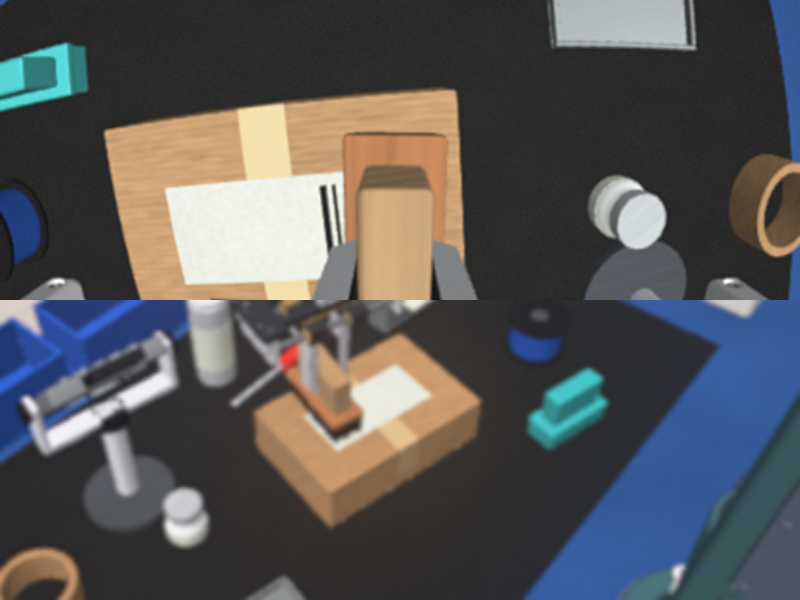

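The wrist view shows the block held over the label's barred end. The label's plain-end corners are at (165,187) and (185,284), and its upper long edge runs to (343,171). The side view agrees.

```bash
python3 - <<'E'
from h import *
import pickle
W=pickle.load(open('w2.pkl','rb'))
w=lambda x,y,z:wz(W,(x+.5)/1.5625-.5,(y+100.5)/1.5625-.5,z)[:2]
a,b,c=w(165,187,.07),w(185,284,.07),w(343,171,.07)
print(a,b,c,np.linalg.norm(a-b))
u=(c-a)/np.linalg.norm(c-a);print('udir',np.degrees(np.arctan2(u[1],u[0])),'mid',(a+b)/2+.075*u)
e=w(105,130,.07),w(457,90,.07);print(e,np.linalg.norm(e[1]-e[0]),np.degrees(np.arctan2(*(e[1]-e[0])[::-1])))
# block: rib top and base top at known heights
bz=.170-.0415
print('base far corners',w(346,134,bz+.03),w(447,134,bz+.03))
E
```

```text
[ 0.4201 -0.0633] [ 0.4896 -0.0797] [0.4477 0.057 ] 0.0714087529648852
udir 77.07845120574555 mid [0.47162125 0.00160079]
(array([ 0.3671, -0.095 ]), array([0.4207, 0.1381])) 0.2391831306760575 77.05027036908685
base far corners [0.4192 0.0781] [0.4317 0.1181]
```

Request:
arm_command(
  targets=[
    [0.018,-0.06,0,0.037],
    [0.018,-0.06,-0.04,0.037],
    [0.018,-0.06,-0.08,0.037],
    [0.018,-0.06,-0.1,0.037],
    [0.018,-0.06,-0.11,0.037],
    [0.018,-0.06,-0.118,0.037],
    [0.018,-0.06,-0.12,0.037],
    [0.018,-0.06,-0.12,0.037],
  ],
)

```text
time: 6.17
tool_pos: [0.4835, 0.053, 0.1115]
ee_rot: [3.141, 0.001, 2.917]
wrist_force: [0.4, -0.6, -1.4]
width: 0.026
finger_force: 29.9
```

Request:
arm_command(
  targets=[
    [0,0,-0.003,0],
    [0,0,-0.006,0],
    [0,0,-0.006,0],
    [0,0,-0.006,0],
  ],
)

```text
time: 6.5
tool_pos: [0.4841, 0.053, 0.1087]
ee_rot: [3.141, 0.002, 2.917]
wrist_force: [-0.0, 0.7, 3.7]
width: 0.0253
finger_force: 29.9
```

Request:
arm_command(
  targets=[
    [0,0,-0.001,0],
    [-0.003,-0.013,-0.001,0],
    [-0.006,-0.026,-0.001,0],
    [-0.009,-0.039,-0.001,0],
    [-0.012,-0.052,-0.001,0],
    [-0.015,-0.065,-0.001,0],
    [-0.018,-0.078,-0.001,0],
    [-0.021,-0.091,-0.001,0],
  ],
)

```text
time: 7.17
tool_pos: [0.4727, 0.0067, 0.1072]
ee_rot: [3.141, 0.0, 2.916]
wrist_force: [0.7, 4.1, 5.8]
width: 0.0254
finger_force: 29.9
```

Request:
arm_command(
  targets=[
    [-0.003,-0.014,0.001,0],
    [-0.006,-0.028,0.001,0],
    [-0.009,-0.042,0.001,0],
    [-0.012,-0.056,0.001,0],
    [-0.016,-0.07,0.001,0],
    [-0.02,-0.084,0.001,0],
    [-0.023,-0.098,0.001,0],
    [-0.025,-0.111,0.001,0],
  ],
)

```text
time: 7.83
tool_pos: [0.4597, -0.0489, 0.1074]
ee_rot: [3.142, -0.001, 2.917]
wrist_force: [0.8, 3.7, 4.7]
width: 0.0259
finger_force: 29.9
```

Request:
arm_command(
  targets=[
    [0,0,0,0],
    [0,0,0,0],
    [0,0,0,0],
  ],
)

```text
time: 8.08
tool_pos: [0.4596, -0.0499, 0.1074]
ee_rot: [-3.138, -0.001, 2.916]
wrist_force: [-1.8, -1.6, 4.7]
width: 0.0259
finger_force: 29.9
```

Request:
arm_command(
  targets=[
    [0,0,0.06,0],
    [0,0.02,0.13,-0.05],
    [-0.01,0.1,0.13,-0.11],
    [-0.025,0.18,0.13,-0.17],
    [-0.04,0.26,0.13,-0.22],
    [-0.06,0.34,0.13,-0.28],
    [-0.075,0.42,0.13,-0.34],
    [-0.09,0.5,0.13,-0.4],
  ],
)

```text
time: 8.75
tool_pos: [0.4203, 0.1703, 0.1705]
ee_rot: [-3.138, 0.0, 2.17]
wrist_force: [0.7, -0.2, -1.6]
width: 0.0258
finger_force: 29.9
```

Request:
arm_command(
  targets=[
    [-0.02,0.08,0,-0.06],
    [-0.035,0.14,0,-0.12],
    [-0.045,0.19,0,-0.18],
    [-0.045,0.19,0,-0.24],
    [-0.045,0.19,0,-0.3],
    [-0.045,0.19,0,-0.35],
    [-0.045,0.19,0,-0.36],
    [-0.045,0.19,0,-0.36],
  ],
)

```text
time: 9.42
tool_pos: [0.3984, 0.2638, 0.1703]
ee_rot: [-3.139, 0.003, 1.421]
wrist_force: [0.1, -0.2, -1.7]
width: 0.0257
finger_force: 29.9
```

Request:
arm_command(
  targets=[
    [-0.013,0.066,0,-0.036],
    [-0.013,0.066,0,-0.036],
    [-0.013,0.066,-0.06,-0.036],
    [-0.013,0.066,-0.12,-0.036],
    [-0.013,0.066,-0.17,-0.036],
    [-0.013,0.066,-0.2,-0.036],
    [-0.013,0.066,-0.215,-0.036],
    [-0.013,0.066,-0.22,-0.036],
  ],
)

```text
time: 10.08
tool_pos: [0.3915, 0.2962, 0.0599]
ee_rot: [-3.138, 0.004, 1.347]
wrist_force: [0.0, -0.6, -1.1]
width: 0.0262
finger_force: 29.9
```

Request:
arm_command(
  targets=[
    [0,0,-0.01,0],
    [0,0,-0.02,0],
    [0,0,-0.028,0],
    [0,0,-0.028,0],
    [0,0,-0.028,0],
  ],
)

```text
time: 10.5
tool_pos: [0.3932, 0.2974, 0.0489]
ee_rot: [3.141, -0.0, 1.346]
wrist_force: [0.4, -0.6, -2.1]
width: 0.0259
finger_force: 29.9
```

Request:
arm_command(
  targets=[
    [0,0,-0.004,0],
    [0,0,-0.007,0],
    [0,0,-0.007,0],
    [0,0,-0.007,0],
  ],
)

```text
time: 10.83
tool_pos: [0.3933, 0.2976, 0.0454]
ee_rot: [3.141, -0.001, 1.346]
wrist_force: [-0.4, 0.7, -0.3]
width: 0.026
finger_force: 29.9
```

Request:
arm_command(
  targets=[
    [0,0,0,0],
    [0,0,0,0],
    [0,0,0,0],
    [0,0,0,0],
    [0,0,0,0],
    [0,0,0,0],
  ],
  claw=0,
)

```text
time: 11.33
tool_pos: [0.393, 0.2973, 0.045]
ee_rot: [3.141, -0.0, 1.346]
wrist_force: [0.3, -0.2, -0.1]
width: 0.0627
finger_force: 0.0
```

Request:
arm_command(
  targets=[
    [0,0,0,0],
    [0,0,0,0],
    [0,0,0,0],
    [0,0,0.06,0],
    [0,0,0.14,0],
    [0,0,0.22,0],
    [0,0,0.3,0],
    [0,0,0.38,0],
  ],
)

```text
time: 12.0
tool_pos: [0.3926, 0.2971, 0.2369]
ee_rot: [3.141, -0.0, 1.346]
wrist_force: [0.4, 0.5, -0.6]
width: 0.0942
finger_force: 0.0
```

Request:
arm_command(
  targets=[
    [0,0,0.08,0],
    [0,0,0.16,0],
    [0,0,0.24,0],
    [0,0,0.3,0],
    [0,0,0.3,0],
  ],
)

```text
time: 12.42
tool_pos: [0.3941, 0.298, 0.393]
ee_rot: [3.131, -0.01, 1.346]
wrist_force: [0.4, 0.2, -0.2]
width: 0.0941
finger_force: 0.0
```

```bash
python3 - <<'E'
from h import *
import pickle
W=wpose(); w=snap('wrist','w3.png'); pickle.dump(W,open('w3.pkl','wb'));d=snap('side','d3.png');s=snap('scene','s3.png')
o=robot.get_obs();print(o['tool_pos'],o['ee_rot'],o['joint_positions'],o['wrist_force'],o['width'])
c=lambda i,x,y,w,h:cv2.resize(i[y:y+h,x:x+w,::-1],(400,300),interpolation=cv2.INTER_CUBIC)
cv2.imwrite('pics/m3.png',np.vstack([np.hstack([c(w,200,80,240,180),c(w,392,90,120,90)]),np.hstack([c(s,300,150,100,75),c(d,105,175,100,75)])]))
E
```

```text
[0.39300794 0.2973669  0.38436631] [-3.14130518e+00  3.76062843e-04  1.34577295e+00] [ 5.32692883e-01 -5.21916741e-03  1.11245151e+00 -8.45410406e-05
  2.03482759e+00  7.57678490e-01] [ 0.24237993  0.31585723 -0.48050924] 0.09386617942200112
```

View pics/m3.png

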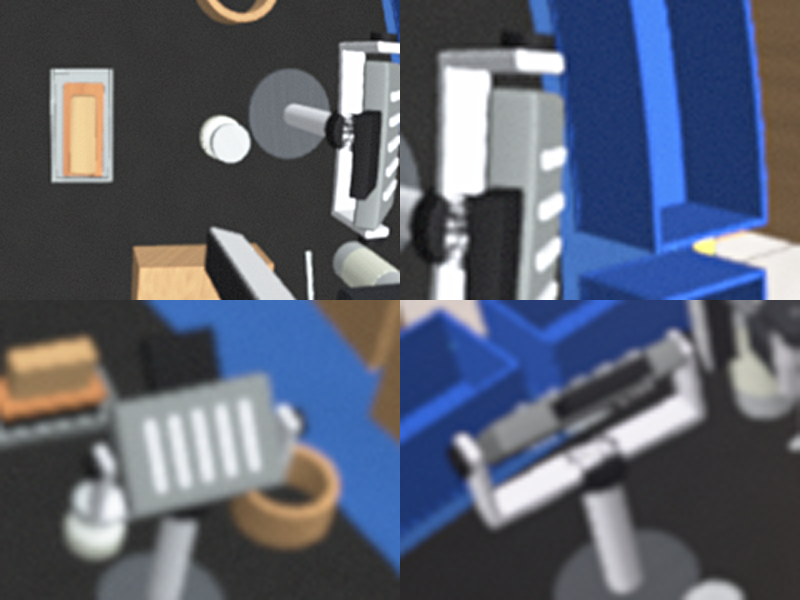

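The block sits inside its tray, with the rib at about (85,133) in the tray's (82,125) crop. The reader's head leans forward, with the tab toward the robot. In the scene crop the panel's back corners are (115,405), (270,377), (296,487) and (135,515), and the tab's top corners are (141,338) and (213,329).

```bash
cat > rd.py <<'E'
from h import *
# heads's y from mid-edges at z, tilt from ray/plane intersection
def fit(pan,tab,P0=np.array([.6415,.2595,.21]),L=np.array([.4718,.002,.07])):
    """pan: TL,TR,BR,BL scene px of panel back face; tab: top two corners"""
    pan=np.array(pan,float);tab=np.array(tab,float)
    m=lambda a,b:(a+b)/2
    l=onz('scene',*m(pan[0],pan[3]),.217);r=onz('scene',*m(pan[1],pan[2]),.217)
    e=(r-l)[:2]; n=np.linalg.norm(e); e/=n
    back=np.array([e[1],-e[0]]); back*=np.sign(back@(P0-L)[:2]); print('width',n.round(3),'mid',m(l,r)[:2],'lens az',np.degrees(np.arctan2(-back[1],-back[0])).round(1))
    D=(L-P0);print('want az',np.degrees(np.arctan2(D[1],D[0])).round(1),'tilt',np.degrees(np.arctan2(-D[2],np.hypot(*D[:2]))).round(1))
    for nm,px,hx,hz in (('tab',m(tab[0],tab[1]),7,91),('top',m(pan[0],pan[1]),11,45),('bot',m(pan[2],pan[3]),11,-45)):
        o,d=ray('scene',*px); e3=np.array([*e,0]); q=o+d*((P0-o)@e3)/(d@e3)-P0
        f=-back@q[:2]; z=q[2]   # forward, up
        print(nm,'fwd',f.round(4),'up',z.round(4),'rad',np.hypot(f,z).round(4),np.hypot(hx,hz)/1e3,'tilt',np.degrees(np.arctan2(f,z)-np.arctan2(-hx,hz)).round(1))
E
python3 - <<'E'
from rd import *
import pickle
t=lambda p:[(300+(x+.5)/4-.5,150+(y-300+.5)/4-.5) for x,y in p]
fit(t([(115,405),(270,377),(296,487),(135,515)]),t([(141,338),(213,329)]))
W=pickle.load(open('w3.pkl','rb'))
w=lambda x,y,z:wz(W,200+(x+.5)/(400/240)-.5,80+(y+.5)/(400/240)-.5,z)
print('foot',w(288,113,.008)); print('tray',np.mean([w(*p,.014) for p in((52,69),(112,69),(111,183),(51,183))],0),'base',np.mean([w(*p,.034) for p in((63,83),(103,83),(103,175),(63,176))],0),'rib',np.mean([w(*p,.079) for p in((71,96),(97,96),(97,175),(70,175))],0))
E
```

```text
width 0.132 mid [0.6533  0.25675] lens az 165.9
want az -123.4 tilt 24.4
tab fwd 0.0683 up 0.0541 rad 0.0871 0.09126883367283707 tilt 56.0
top fwd 0.0246 up 0.0322 rad 0.0405 0.04632493928760188 tilt 51.0
bot fwd -0.0477 up -0.0192 rad 0.0514 0.04632493928760188 tilt 54.3
foot [0.6402 0.2597 0.008 ]
tray [0.3916   0.296675 0.014   ] base [0.39305  0.295625 0.034   ] rib [0.393625 0.295375 0.079   ]
```

Head measured at lens azimuth about 166° and tilt about 54°; it needs 236.6° and 24.4°. I'll push the tab upright with the front finger, grip it on the swivel axis, turn +70.7°, then pull it forward.

Request:
arm_command(
  targets=[
    [0.08,-0.01,0,-0.01],
    [0.16,-0.02,0,-0.01],
    [0.24,-0.03,0,-0.01],
    [0.32,-0.042,0,-0.01],
    [0.4,-0.052,0,-0.01],
    [0.403,-0.052,0,-0.01],
    [0.403,-0.052,0,-0.01],
  ],
)

```text
time: 13.15
tool_pos: [0.5966, 0.2705, 0.377]
ee_rot: [-3.131, 0.007, 1.322]
wrist_force: [-0.1, 0.1, 0.1]
width: 0.0941
finger_force: 0.0
```

Request:
arm_command(
  targets=[
    [0,0,-0.06,0],
    [0,0,-0.12,0],
    [0,0,-0.17,0],
    [0,0,-0.2,0],
    [0,0,-0.2,0],
  ],
)

```text
time: 13.57
tool_pos: [0.5908, 0.2712, 0.2802]
ee_rot: [-3.134, 0.005, 1.326]
wrist_force: [-0.6, 0.8, -1.6]
width: 0.0943
finger_force: 0.0
```

Request:
arm_command(
  targets=[
    [0,0,-0.02,0],
    [0,0,-0.045,0],
    [0,0,-0.066,0],
    [0,0,-0.066,0],
    [0,0,-0.066,0],
  ],
)

```text
time: 13.98
tool_pos: [0.5941, 0.2714, 0.2522]
ee_rot: [-3.142, 0.0, 1.325]
wrist_force: [-0.5, -0.5, -0.3]
width: 0.094
finger_force: 0.0
```

Request:
arm_command(
  targets=[
    [0,0,-0.01,0],
    [0.016,-0.004,-0.01,0],
    [0.032,-0.008,-0.01,0],
    [0.048,-0.012,-0.008,0],
    [0.064,-0.016,0,0],
    [0.08,-0.02,0.01,0],
    [0.096,-0.024,0.018,0],
    [0.112,-0.028,0.022,0],
  ],
)

```text
time: 14.65
tool_pos: [0.6497, 0.2583, 0.2655]
ee_rot: [-3.139, -0.002, 1.327]
wrist_force: [-4.6, 0.9, 3.1]
width: 0.0938
finger_force: 2.7
```

Request:
arm_command(
  targets=[
    [0.016,-0.004,0.003,0],
    [0.032,-0.008,0.003,0],
    [0.048,-0.012,0.003,0],
    [0.058,-0.0145,0.003,0],
    [0.058,-0.0145,0.003,0],
    [0.058,-0.0145,0.003,0],
  ],
)

```text
time: 15.15
tool_pos: [0.6804, 0.2496, 0.264]
ee_rot: [3.141, 0.0, 1.324]
wrist_force: [-0.4, -0.7, 0.4]
width: 0.0936
finger_force: 0.0
```

```bash
python3 - <<'E'
from h import *
d=snap('side','d4.png');s=snap('scene','s4.png')
o=robot.get_obs();print(o['tool_pos'],o['ee_rot'],o['joint_positions'],o['wrist_force'],o['width'])
c=lambda i,x,y,w,h:cv2.resize(i[y:y+h,x:x+w,::-1],(400,300),interpolation=cv2.INTER_CUBIC)
cv2.imwrite('pics/m4.png',np.hstack([c(s,300,150,100,75),c(d,105,165,100,75)]))
E
```

```text
[0.6799302  0.24976993 0.26403322] [3.14103039e+00 3.68992891e-04 1.32426039e+00] [ 2.74116870e-01  5.04128248e-01  7.32244418e-01 -6.34905714e-04
  1.90491572e+00  5.20444403e-01] [-0.28415063 -0.13645542 -0.77436553] 0.0941593671344853
```

View pics/m4.png

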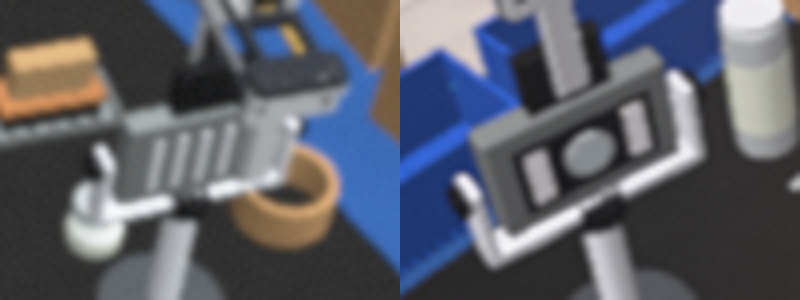

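The head now stands upright with the lens facing out, and the front finger is against the tab. I'll centre on the axis and grip.

Request:
arm_command(
  targets=[
    [-0.04,0.01,0,0],
    [-0.078,0.019,0,0],
    [-0.078,0.019,0,0],
    [-0.078,0.019,0,0],
    [-0.078,0.019,0,0],
    [-0.078,0.019,0,0],
    [-0.078,0.019,0,0],
    [-0.078,0.019,0,0],
  ],
  claw=1,
)

```text
time: 15.92
tool_pos: [0.6411, 0.2592, 0.264]
ee_rot: [-3.142, 0.0, 1.324]
wrist_force: [-0.3, -0.6, 0.1]
width: 0.0438
finger_force: 0.0
```

Request:
arm_command(
  targets=[
    [0,0,0,0],
    [0,0,0,0],
    [0,0,0,0],
    [0,0,0,0],
    [0,0,0,0],
    [0,0,0,0],
    [0,0,0,0],
    [0,0,0,0],
  ],
)

```text
time: 16.58
tool_pos: [0.6413, 0.2593, 0.2645]
ee_rot: [3.139, -0.0, 1.324]
wrist_force: [3.6, -0.2, -1.8]
width: 0.0141
finger_force: 29.5
```

Request:
arm_command(
  targets=[
    [0,0,0,0.0],
    [0,0,0,0.0],
    [0,0,0,0.02],
    [0,0,0,0.05],
    [0,0,0,0.08],
  ],
)

```text
time: 17.0
tool_pos: [0.6415, 0.2595, 0.2645]
ee_rot: [3.139, -0.0, 1.494]
wrist_force: [5.4, -0.3, -1.9]
width: 0.0136
finger_force: 30.0
```

Request:
arm_command(
  targets=[
    [0,0,0,0.045],
    [0,0,0,0.09],
    [0,0,0,0.135],
    [0,0,0,0.18],
    [0,0,0,0.225],
    [0,0,0,0.27],
    [0,0,0,0.315],
    [0,0,0,0.36],
  ],
)

```text
time: 17.67
tool_pos: [0.6418, 0.2594, 0.2646]
ee_rot: [3.139, 0.001, 2.249]
wrist_force: [6.0, -1.3, -2.5]
width: 0.0138
finger_force: 30.0
```

Request:
arm_command(
  targets=[
    [0,0,0,0.045],
    [0,0,0,0.09],
    [0,0,0,0.13],
    [0,0,0,0.148],
    [0,0,0,0.148],
    [0,0,0,0.148],
  ],
)

```text
time: 18.17
tool_pos: [0.642, 0.2595, 0.2645]
ee_rot: [3.139, 0.002, 2.556]
wrist_force: [7.5, -0.5, -2.5]
width: 0.0139
finger_force: 30.0
```

Request:
arm_command(
  targets=[
    [0,0,0,0],
    [0,0,0,0],
    [0,0,0,0],
    [0,0,0,0],
    [0,0,0,0],
    [0,0,0,0],
    [0,0,0,0],
    [0,0,0,0],
  ],
  claw=0.57,
)

```text
time: 18.83
tool_pos: [0.6403, 0.2596, 0.2645]
ee_rot: [3.142, -0.0, 2.556]
wrist_force: [0.8, -0.1, -0.3]
width: 0.0405
finger_force: 0.0
```

Request:
arm_command(
  targets=[
    [-0.009,-0.014,0,0],
    [-0.018,-0.028,0,0],
    [-0.026,-0.04,0,0],
    [-0.032,-0.05,0,0],
    [-0.038,-0.06,0,0],
    [-0.038,-0.06,0,0],
    [-0.038,-0.06,0,0],
  ],
)

```text
time: 19.42
tool_pos: [0.6211, 0.2291, 0.265]
ee_rot: [3.141, 0.0, 2.556]
wrist_force: [1.1, 1.1, -0.7]
width: 0.0403
finger_force: 0.8
```

Request:
arm_command(
  targets=[
    [0.008,0.012,0,0],
    [0.008,0.012,0.08,0],
    [0.008,0.012,0.16,0],
    [0,0,0.24,0],
    [-0.08,0,0.28,0],
    [-0.16,0,0.28,0],
    [-0.24,0,0.28,0],
    [-0.32,0,0.28,0],
  ],
)

```text
time: 20.08
tool_pos: [0.4601, 0.2292, 0.405]
ee_rot: [-3.141, 0.001, 2.555]
wrist_force: [0.6, 0.1, 0.3]
width: 0.0401
finger_force: 0.0
```

```bash
python3 - <<'E'
from h import *
import pickle
W=wpose(); w=snap('wrist','w5.png'); pickle.dump(W,open('w5.pkl','wb'));d=snap('side','d5.png');s=snap('scene','s5.png')
o=robot.get_obs();print(o['tool_pos'],o['ee_rot'],o['joint_positions'],o['wrist_force'],o['width'])
c=lambda i,x,y,w,h:cv2.resize(i[y:y+h,x:x+w,::-1],(400,300),interpolation=cv2.INTER_CUBIC)
cv2.imwrite('pics/m5.png',np.vstack([np.hstack([c(s,300,150,100,75),c(d,105,175,100,75)]),np.hstack([c(w,0,0,512,384),c(s,180,130,240,180)])]))
E
```

```text
[0.45899707 0.22938486 0.40641216] [3.14001402e+00 2.06523387e-03 2.55757026e+00] [ 3.53421852e-01  5.29853263e-02  1.00787182e+00 -8.35661837e-04
  2.07824060e+00 -6.33760713e-01] [ 0.07870198  0.48595193 -0.40185857] 0.04047784548448349
```

View pics/m5.png

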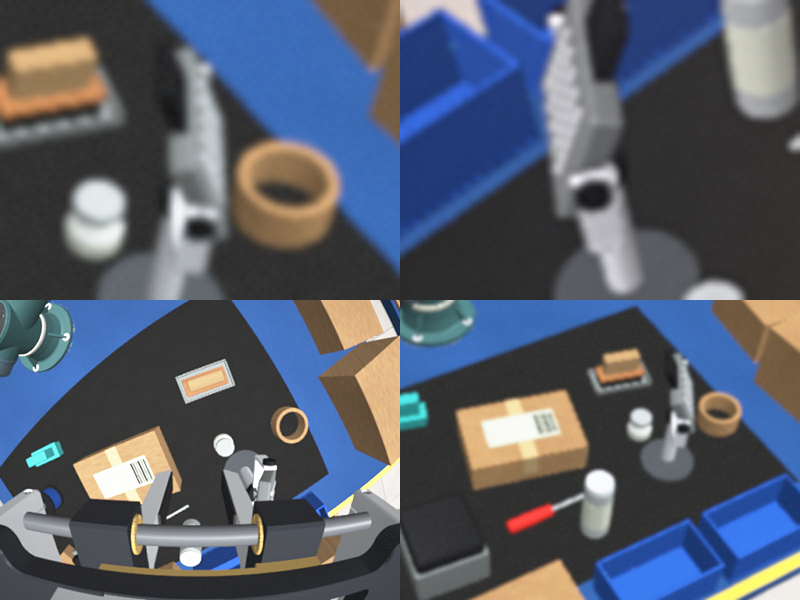

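The head has been turned toward the carton and is nearly edge-on in both fixed cameras: in the scene crop the fork end is at (195,225) and the panel at (195,110). The block, can, jar, tape and screwdriver look undisturbed. I'll get a top view with the wrist camera to measure the head.

Request:
arm_command(
  targets=[
    [0.035,-0.032,0,-0.054],
    [0.07,-0.065,0,-0.108],
    [0.105,-0.1,0,-0.162],
    [0.14,-0.13,0,-0.216],
    [0.175,-0.162,0,-0.27],
    [0.21,-0.195,0,-0.324],
    [0.245,-0.23,0,-0.378],
    [0.28,-0.26,0,-0.43],
  ],
)

```text
time: 20.9
tool_pos: [0.6038, 0.0977, 0.4035]
ee_rot: [-3.14, 0.001, 1.648]
wrist_force: [0.1, -0.4, 0.8]
width: 0.0403
finger_force: 0.0
```

Request:
arm_command(
  targets=[
    [0,0,0,0],
    [0,0,0,0],
    [0,0,0,0],
  ],
)

```text
time: 21.15
tool_pos: [0.6021, 0.0996, 0.4038]
ee_rot: [-3.14, -0.0, 1.657]
wrist_force: [-0.0, 0.6, -0.2]
width: 0.04
finger_force: 0.0
```

```bash
python3 - <<'E'
from h import *
import pickle
W=wpose(); w=snap('wrist','w6.png'); pickle.dump(W,open('w6.pkl','wb'))
print(W[0].round(3))
cv2.imwrite('pics/w6b.png',cv2.resize(w[:230,130:,::-1],None,fx=2,fy=2,interpolation=cv2.INTER_CUBIC))
E
```

```text
[[ 0.996 -0.082 -0.02   0.596]
 [ 0.084  0.963  0.254  0.173]
 [-0.001 -0.255  0.967  0.584]
 [ 0.     0.     0.     1.   ]]
```

View pics/w6b.png

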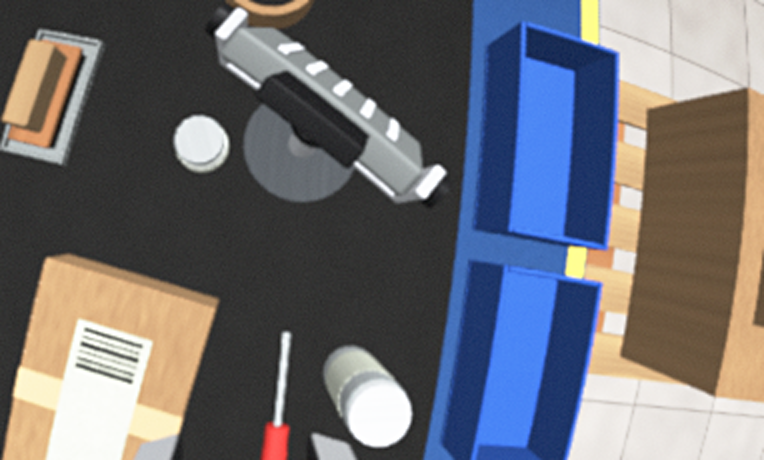

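The view shows the fork arm tops at (231,26) and (431,182). The tab's front tip edge runs from (262,95) to (351,165), and its rear base edge from (280,73) to (365,140).

```bash
python3 - <<'E'
from h import *
import pickle
W=pickle.load(open('w6.pkl','rb'))
w=lambda x,y,z:wz(W,130+(x+.5)/2-.5,(y+.5)/2-.5,z)
l,r=w(231,26,.222),w(431,182,.222); e=(r-l)[:2]; n=np.linalg.norm(e); e/=n; f=np.array([e[1],-e[0]])
L=np.array([.4718,.002,.07])
if f@(L[:2]-l[:2])<0:f=-f
P=np.array([*((l+r)/2)[:2],.21]); print('arms',l,r,n.round(4),'pivot',P,'lens az',np.degrees(np.arctan2(f[1],f[0]))%360)
a,b=w(262,95,.29),w(351,165,.29);print('tab az',np.degrees(np.arctan2(*(b-a)[1::-1])+np.pi*1.5)%360-180+0,np.linalg.norm(b-a))
for P in (P,np.array([.6412,.2597,.21])):
    D=L-P; az=np.degrees(np.arctan2(D[1],D[0]))%360; print('want az',az.round(1),'tilt',np.degrees(np.arctan2(.14,np.hypot(*D[:2]))).round(1))
    o=W[0][:3,3]
    for nm,px,hx,hz in(('tip',(306,130),-7,91),('base',(322,106),7,45)):
        d=w(*px,0)-o; e3=np.array([*e,0]); q=o+d*((P-o)@e3)/(d@e3)
        # tilt: point on ray at given head (x,z): horizontal fwd vs height
        ts=np.radians(np.arange(0,60,.1)); z=P[2]+(hz*np.cos(ts)+hx*np.sin(ts))/1e3; fw=(hz*np.sin(ts)-hx*np.cos(ts))/1e3
        fr=np.array([f@((o+d*(zz-o[2])/d[2])[:2]-P[:2]) for zz in z]); i=np.argmin(abs(fr-fw)); print(nm,np.degrees(ts[i]).round(1),'fwd',fw[i].round(4),'res',(fr-fw)[i].round(4))
E
```

```text
arms [0.5765 0.3001 0.222 ] [0.7077 0.215  0.222 ] 0.1564 pivot [0.6421  0.25755 0.21   ] lens az 237.03142685543344
tab az 56.56660672292858 0.055720193825937105
want az 236.3 tilt 24.5
tip 21.1 fwd 0.0393 res -0.0
base 27.9 fwd 0.0149 res -0.0
want az 236.7 tilt 24.4
tip 21.9 fwd 0.0404 res 0.0
base 29.5 fwd 0.0161 res -0.0
```

The azimuth matches to within 1°. The tilt estimates spread over 22–28°, so I'll take one more look from straight above, together with a profile crop from the scene camera.

Request:
arm_command(
  targets=[
    [0,0.06,0.04,0],
    [0,0.12,0.04,0],
    [0,0.18,0.04,0],
    [0,0.24,0.04,0],
    [0,0.24,0.04,0],
    [0,0.24,0.04,0],
    [0,0.24,0.04,0],
  ],
)

```text
time: 21.78
tool_pos: [0.6009, 0.2198, 0.4251]
ee_rot: [3.141, 0.0, 1.657]
wrist_force: [0.9, 0.5, -0.2]
width: 0.0401
finger_force: 0.0
```

```bash
python3 - <<'E'
from h import *
import pickle
W=wpose(); w=snap('wrist','w7.png'); pickle.dump(W,open('w7.pkl','wb'))
E,cx,cy,f=W
q=E[:3,:3].T@(np.array([.6412,.2597,.25])-E[:3,3]); t=np.arctan2(np.hypot(q[0],q[1]),-q[2]); r=np.hypot(q[0],q[1])
u,v=int(cx+f*t*q[0]/r),int(cy-f*t*q[1]/r); x0,y0=max(u-100,0),max(v-75,0); print(E[:3,3],u,v,x0,y0)
s=cv2.imread('pics/s5.png')
cv2.imwrite('pics/m7.png',np.hstack([cv2.resize(w[y0:y0+150,x0:x0+125,::-1],(500,600),interpolation=cv2.INTER_CUBIC),cv2.resize(s[145:245,325:375],(300,600),interpolation=cv2.INTER_CUBIC)]))
E
```

```text
[0.59417823 0.29303149 0.60522114] 288 145 188 70
```

View pics/m7.png

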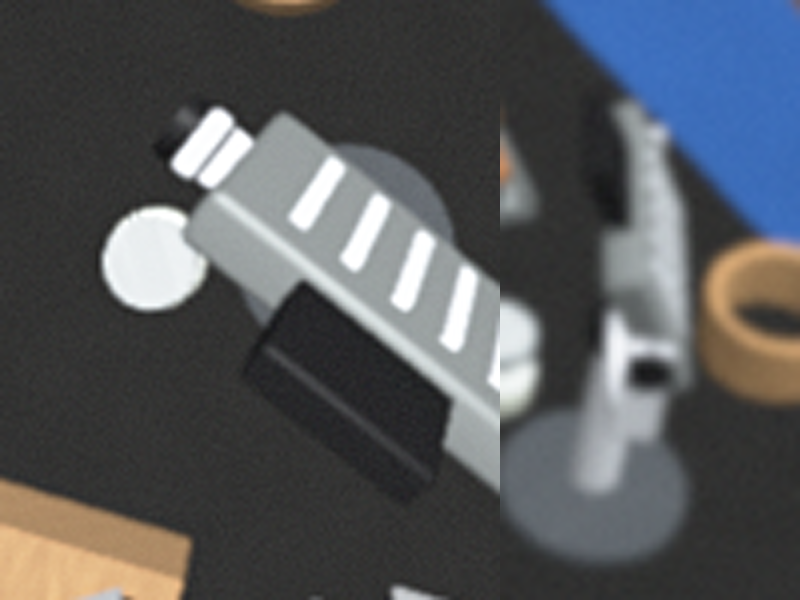

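The top view is clear. Edges, in crop pixels:
- tab rear-top edge: (265,348)-(437,478)
- tab front-top edge: (245,372)-(408,500)
- tab base: (303,285)-(450,403)
- panel top-rear corner: (222,193)
- panel bottom-rear corner: (283,113)

```bash
python3 - <<'E'
from h import *
import pickle
W=pickle.load(open('w7.pkl','rb')); o=W[0][:3,3]
ray=lambda x,y:wz(W,188+(x+.5)/4-.5,70+(y+.5)/4-.5,0)-o
P=np.array([.6415,.2590,.21]); f=np.array([np.cos(np.radians(236.7)),np.sin(np.radians(236.7))])
ts=np.radians(np.arange(-5,60,.1))
for nm,px,hx,hz in(('tabbacktop',(351,413),7,91),('tabfronttop',(327,436),-7,91),('tabbase',(377,344),7,45),('paneltop',(222,193),11,45),('panelbot',(283,113),11,-45)):
    d=ray(*px); z=P[2]+(hz*np.cos(ts)+hx*np.sin(ts))/1e3; fw=(hz*np.sin(ts)-hx*np.cos(ts))/1e3
    fr=np.array([f@((o+d*(zz-o[2])/d[2])[:2]-P[:2]) for zz in z]); i=np.argmin(abs(fr-fw)); print(nm,np.degrees(ts[i]).round(1),(fr-fw)[i].round(4))
z=.21+.0885*0+.0800
a=o+ray(265,348)*(z-o[2])/ray(265,348)[2];b=o+ray(437,478)*(z-o[2])/ray(437,478)[2];print(np.linalg.norm(b-a),np.degrees(np.arctan2(b[1]-a[1],b[0]-a[0]))-90+360)
E
```

```text
tabbacktop 24.0 0.0
tabfronttop 21.6 -0.0
tabbase 26.7 -0.0
paneltop 22.6 -0.0
panelbot 22.0 -0.0
0.05952067524700963 237.7979805319333
```

The tilt averages about 23.3° (wanted 24.4°, tolerance about ±4°) and the azimuth about 237° (wanted 236.6°). Both are inside tolerance and the arm touches nothing, so I'm handing the job in.

```bash
python3 -c "
from bench import robot
print(robot.close_job())"
```

```text
the job is handed in; nothing more can be done
None
```

The job is handed in but returned no verdict: the label was rubbed end to end at about 5–8 N, the block is back flat in its tray and released, and the lens measures about 1° off the label's middle, within tolerance.

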